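# Fetch the interface box shut in between reel and tape

### The arm

A 6-joint arm with a two-finger parallel gripper is mounted at the origin on a cart in front of the work surface, level with it; the furniture and walls round the work are solid. World frame = base frame: x ahead of the robot, y to its left, z up, the work surface at z = 0. Lengths are in m, angles in rad, forces in N, time in s.
With the tool pointing down it reaches from about 0.35 to 0.975 m from the base axis. Payload 4.9 kg.
Tool frame: the origin (TCP) lies at the very end of the fingers, on their centre line; the grasp point (between the pads) lies 19 mm behind it; z points along the fingers, y is the line along which they close (so a half turn about z gives the same grasp; the last joint's range is limited). The gripper opens to 85 mm and grips with 20 to 120 N. Pads are 22 mm wide; open, the fingers measure 114 mm over their backs; the gripper's body (76 mm by 85 mm) begins 54 mm behind the grasp point. The pads swing forward as they close: fully open they stand 13 mm farther back than shut.
Start: joints at [1.032, 0.053, 1.613, -0, 1.476, -0.119], TCP at [0.255, 0.571, 0.231] pointing down, gripper open.
Joint ranges: [-3.01, 3.01], [-1.01, 2.22], [0.06, 2.58], [-1.02, 4.17], [0.09, 2.62], [-3.14, 3.14]. Speed limits (rad/s): [2.57, 2.57, 3.14, 3.14, 3.14, 3.14].

### API

Orientations are given as a unit quaternion [w, x, y, z].
In Python, from plant import manip, vision, order gives the robot as it stands.
- The arm moves only by the tool play_rows, never from a script. Its argument "steps" is a list that holds one entry, the list of rows, each a list of 6 numbers: the shift along the tool's x, y, z in mm, then the turn, a rotation vector about the tool's x, y, z in degrees. A call has 1 to 12 rows; each row is the pose to reach, as a shift and turn from the pose commanded when the call began, along the tool's axes at that moment; what a row does not reach only later rows make up. A row lasts 1/12 s, in which the tool goes at most 41.7 mm and 7.16 degrees, less where a joint would pass 70% of its speed; a pose out of reach is approached as far as the arm can. A call with a gripper value outside its range is refused whole. "claw" is the gripper's target within -1 to 1 (fully open at 1, half-way at 0, shut at -1), set as the call begins (left out, the last holds). The fingers move at their own pace and stop on an object; the grip force is fixed at half the most. Time passes only in rows, so rows that repeat a pose let the fingers close. It gives the time, the measured TCP pose, the force, the opening and the grip force at its end, in the units of the state.
- manip.state(): the state, without advancing time (a new reading comes with each control period).
- vision.grab_frame(name): name is "side" or "top"; returns (picture, depth): 384x512x3 uint8, blue, green, red; 384x512 float32, m along the optical axis (not along the pixel's ray), 0 where there is no reading.
- vision.camera_info(name): a dict with "K" (3x3 intrinsics, pixels), "eye" and "orientation" of the camera in the world. Camera axes: x right, y down, z forward; pixel columns grow to the right and rows downward; lengths in m; the calibration is good to about 2 mm. A picture is of the moment at which its call begins. camera_info takes no time and is no camera call.
- order.job_done(): hands the job in; it is judged then, once.
The state is a dict: "time": time; "joint_pos": joint angles; "joint_vel": joint speeds; "joint_efforts": joint torques, N m; "tool_pos": TCP position; "tool_rot": TCP orientation; "contact_force": force on the tool from outside, world axes, zero at the start; "ft_torque": the same for the moment, N m; "gripper_width": opening from 0.0 (shut) to 1.0 (fully open); "grasp_force": force on a finger pad.
Only numpy, scipy, OpenCV 4.12 (cv2) and the standard library are available. Lean on these libraries where they do the work, as an engineer would, in place of code of your own. Each camera call takes 0.05 s, during which the arm holds its last target. There are 200 camera calls.

### The job

The interface box is shut in on its stand between the solder reel and the roll of tape. First lift the reel and the tape roll off and park both on the black side mat, then take the box out and lay it flat and squarely in the marked middle of the test plate, and last put the reel and the tape roll back on the stand, each on the very spot where it stood. Leave the marker and the USB stick where they lie.

Things in the scene. Friction and masses are not known exactly. Their poses are not given: they have to be found in the camera images.
- interface_box: white plastic interface box, 67 (its x) x 93 (its y) x 27 high (z), origin at the centre of its underside. Grasp it across the 67 mm (its x). It starts lying in the middle bay of the stand with 7 to 10 mm between its long sides and the reel and tape roll, so that fingers fit beside it only when both are gone. About 0.16 kg
- reel: reel of solder wire with blue flanges, lying flat: a cylinder of 56 diameter, 36 high, axis z, origin at the centre of its underside. Starts on one of the stand's two round spots; about 0.26 kg
- tape_roll: roll of white tape lying flat: a cylinder of 52 diameter, 18 high, axis z, origin at the centre of its underside. Starts on the other round spot; about 0.03 kg
- stand: fixed flat grey stand, 206 (its x) x 108 (its y) x 6 thick, origin at the centre of its underside, top 6 above the bench. On its top, along its x: a dark round parking spot at x = -69, a bay for the box at x = 0 and a second spot at x = +69 (y = 0). Four steel pegs of 8 diameter stand 18 above the top at x = +-40.5, y = +-36, 3 mm off the box's long sides; between the pegs 64 mm is free for a finger
- side_mat: fixed square black foam rubber mat with a plain top, 122 x 122 x 12 thick, top 12 above the bench, origin at the centre of its underside, x and y along its sides. The place to park the reel and the tape roll meanwhile
- test_plate: fixed aluminium plate, 105 (its x) x 120 (its y) x 12 thick, top 12 above the bench, with four small screw heads 2 high at its corners and a framed grey field of 67 x 93 in its middle, origin at the centre of its underside. The box goes on the field, its 67 mm side along the plate's x (either way round)
- marker: marker pen lying on the bench behind the stand, 126 long (its y), 13 thick, origin at the centre of its underside; a bystander
- usb_stick_loose: small black USB stick lying on the bench, 18 x 51 x 9, origin at the centre of its underside; a bystander
Things that resemble listed ones, but are neither listed nor needed, are in the scene too. Several things have the shape of the tape_roll; the one meant has the colours described above. Several things have the shape of the reel; the one meant has the colours described above.

How it is judged:
On the way, in this order (a step that is already met when the one before it is completed fails the run):
1. the reel and the tape roll both stand released on the side mat while the box is still in its bay (x of reel in the frame of side_mat between -0.055 and 0.055 m and y of reel in the frame of side_mat between -0.055 and 0.055 m and z of reel in the frame of side_mat between 0.009 and 0.017 m and linear speed of each of reel, tape_roll below 0.02 m/s and angle between each of reel, tape_roll's own z axis and vertical below 0.1 rad and contact force between each of reel, tape_roll and the fingers below 0.1 N and x of tape_roll in the frame of side_mat between -0.055 and 0.055 m and y of tape_roll in the frame of side_mat between -0.055 and 0.055 m and z of tape_roll in the frame of side_mat between 0.009 and 0.017 m and distance of interface_box from where it was at the start of the episode below 0.015 m), for 0.2 s.
2. the box lies released on the test plate while reel and tape roll are still on the mat (horizontal distance between interface_box and test_plate below 0.012 m and angle between the x axis of interface_box and the x axis of test_plate, either way round below 0.15 rad and z of interface_box in the frame of test_plate below 0.016 m and linear speed of each of interface_box, reel, tape_roll below 0.02 m/s and angle between each of interface_box, reel, tape_roll's own z axis and vertical below 0.1 rad and contact force between each of interface_box, reel, tape_roll and the fingers below 0.1 N and x of reel in the frame of side_mat between -0.055 and 0.055 m and y of reel in the frame of side_mat between -0.055 and 0.055 m and z of reel in the frame of side_mat between 0.009 and 0.017 m and x of tape_roll in the frame of side_mat between -0.055 and 0.055 m and y of tape_roll in the frame of side_mat between -0.055 and 0.055 m and z of tape_roll in the frame of side_mat between 0.009 and 0.017 m), for 0.2 s.
At the end, for the whole second after the job is handed in: The box lies flat and at rest on the test plate, its centre within 12 mm of the plate's and square to it within 0.15 rad; the reel and the tape roll stand upright and at rest on the stand, each within 12 mm of where it stood at the start; all released (horizontal distance between interface_box and test_plate below 0.012 m and angle between the x axis of interface_box and the x axis of test_plate, either way round below 0.15 rad and z of interface_box in the frame of test_plate below 0.016 m and linear speed of each of interface_box, reel, tape_roll below 0.02 m/s and angle between each of interface_box, reel, tape_roll's own z axis and vertical below 0.1 rad and contact force between each of interface_box, reel, tape_roll and the fingers below 0.1 N and distance of each of reel, tape_roll from where it was at the start of the episode below 0.012 m); the robot touches nothing.
It fails at once if the marker or the USB stick is pushed more than 25 mm (distance of any of marker, usb_stick_loose from where it was at the start of the episode above 0.025 m).
It also fails if it takes over 115 s, if anything falls off the work surface, if the arm or the gripper's body presses on something with over 40 N, if the wrist force passes 120 N, or if a joint passes its speed limit or range.

## Working session

There is one attempt and no reset: what is moved stays moved. The work goes in short steps, Python scripts to look and compute and a tool call to move; the robot and the scene stay as the last step left them, time stands still between calls to the robot, and variables do not carry over. Pictures are saved under pics/ and viewed, at most 16 in all, crops included, and the job is handed in when it is done.

Besides the shell and the picture viewer there is one more tool, called after "Emit:" as name([rows], argument=value, ...), one row to a line, values as JSON. play_rows: Moves the arm, as the interface text tells. Its arguments: {"type":"object","properties":{"steps":{"type":"array"},"claw":{"type":"number"}},"required":["steps"]}

```bash
mkdir -p pics; cat > h.py <<'E'
import numpy as np, cv2
from scipy.spatial.transform import Rotation as R
from plant import manip, vision, order
def cam(n):
    i=vision.camera_info(n); q=np.array(i["orientation"]); 
    return np.array(i["K"]),np.array(i["eye"]),R.from_quat(np.roll(q,-1)).as_matrix()
def cloud(n):
    im,d=vision.grab_frame(n); K,e,M=cam(n)
    v,u=np.mgrid[:d.shape[0],:d.shape[1]]
    p=np.stack([(u-K[0,2])/K[0,0]*d,(v-K[1,2])/K[1,1]*d,d],-1)@M.T+e
    p[d==0]=np.nan
    return im,p
E
python3 - <<'E'
from h import *
for n in("top","side"):
    im,p=cloud(n); np.save(n+".npy",p); cv2.imwrite(f"pics/{n}0.png",im); print(n,cam(n)[1], vision.camera_info(n)["orientation"])
print(manip.state())
E
```

```text
top [0.37552392 0.09734088 0.94358281] [ 0.07021685 -0.69784316  0.71004524 -0.06261201]
side [0.59999893 0.9577795  0.43910683] [-0.01877792  0.00523234  0.8441643  -0.53573002]
{'time': 0.1, 'joint_pos': array([ 1.03199307e+00,  5.33220877e-02,  1.61415640e+00, -3.08669238e-05,
        1.47600335e+00, -1.19014873e-01]), 'joint_vel': array([-1.87730208e-03, -1.72445276e-03, -3.46831401e-03, -7.72642648e-05,
       -7.41116268e-04,  1.35348973e-04]), 'joint_efforts': array([-1.41254850e-04, -3.94907427e+01, -3.71361959e+01, -1.46210514e-04,
        3.93778275e-03,  2.17197208e-05]), 'tool_pos': array([0.2544533 , 0.57023854, 0.23016676]), 'tool_rot': array([-2.90574755e-04,  2.08354877e-01,  9.78052837e-01, -8.98921646e-04]), 'contact_force': array([-0.47327838, -0.08979995, -0.61531951]), 'ft_torque': array([-0.0315651 ,  0.00912436,  0.01280916]), 'grasp_force': 0.0, 'gripper_width': 0.9984570452638553}
```

View pics/top0.png

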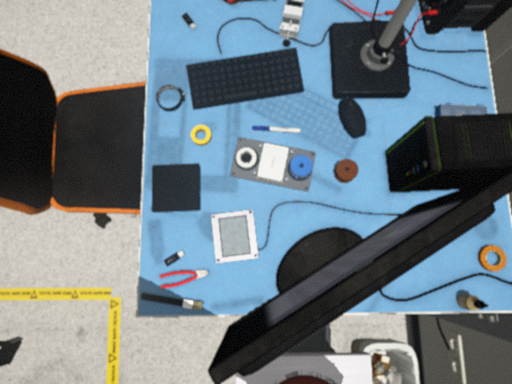

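View pics/side0.png

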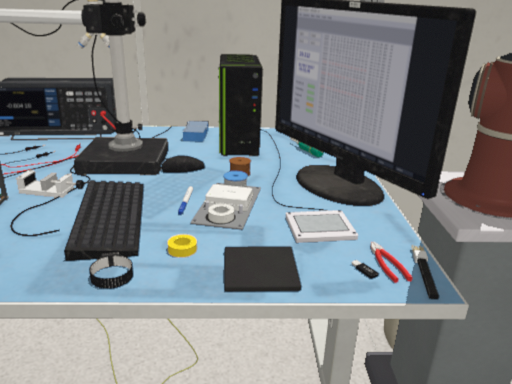

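The tape-roll lookalikes in the top view are white (245,157, on the stand), yellow (201,134) and orange (492,258). The reels are blue (301,166, on the stand) and brown (345,170). The USB sticks are at (174,257) and (188,19). By the description I take the white roll and the blue reel, both on the stand at (271,163). The mat is at (176,188), the plate at (234,237), and a large monitor stands on the right as an obstacle.

```bash
python3 - <<'E'
from h import *
p=np.load("top.npy"); im=cv2.imread("pics/top0.png")
for n,u,v in [("tape",237,157),("reel",301,166),("box",271,161),("yellow",194,134),("brown",345,170),("mat",176,188),("plate",234,237),("marker",276,128),("usb",174,257),("desk",220,180),("monbase",300,262),("mon bottom-left",225,360),("mon mid",350,270),("mon right",480,200),("pc",440,150),("lamp",380,50)]:
    print(n,np.round(p[v,u],3))
K,e,M=cam("top");print(K)
for q in([.2545,.57,.23],[.2545,.57,.4]):
    c=M.T@(np.array(q)-e);print((K@c/c[2])[:2])
# monitor extents
m=p[...,2]>0.12
for z0 in np.arange(.1,.9,.1):
    s=p[(p[...,2]>z0)&(p[...,2]<z0+.1)]
    if len(s):print(round(z0,1),len(s),np.round(s.min(0),2),np.round(s.max(0),2))
s=np.load("side.npy")
for n,u,v in [("scr right low",438,180),("scr left low",278,125),("scr top left",283,5),("scr tr",465,15),("base",340,185)]: print(n,np.round(s[v,u],3))
cv2.imwrite("pics/crop1.png",cv2.resize(im[110:280,140:370],None,fx=3.4,fy=3.4,interpolation=cv2.INTER_CUBIC))
E
```

```text
tape [0.629 0.151 0.024]
reel [ 0.605 -0.011  0.015]
box [0.615 0.065 0.031]
yellow [0.694 0.262 0.019]
brown [ 0.594 -0.124  0.006]
mat [0.555 0.307 0.01 ]
plate [0.429 0.161 0.012]
marker [0.71  0.049 0.008]
usb [0.383 0.309 0.006]
desk [ 0.576  0.197 -0.001]
monbase [0.366 0.    0.011]
mon bottom-left [0.243 0.147 0.407]
mon mid [ 0.356 -0.043  0.342]
mon right [ 0.452 -0.218  0.41 ]
pc [ 0.574 -0.251  0.246]
lamp [ 0.873 -0.206  0.099]
[[375.06277469   0.         255.362768  ]
 [  0.         375.06277469 187.10195504]
 [  0.           0.           1.        ]]
[  1.61776539 330.42731135]
[-82.08689174 353.73198589]
0.1 4536 [ 0.23 -0.53  0.1 ] [1.   0.17 0.2 ]
0.2 8277 [ 0.21 -0.41  0.2 ] [0.9  0.53 0.3 ]
0.3 5911 [ 0.21 -0.27  0.3 ] [0.82 0.52 0.4 ]
0.4 6773 [ 0.21 -0.27  0.4 ] [0.49 0.17 0.41]
scr right low [0.216 0.165 0.109]
scr left low [ 0.486 -0.255  0.089]
scr top left [ 0.488 -0.259  0.39 ]
scr tr [0.232 0.17  0.4  ]
base [ 0.354 -0.026  0.013]
```

View pics/crop1.png

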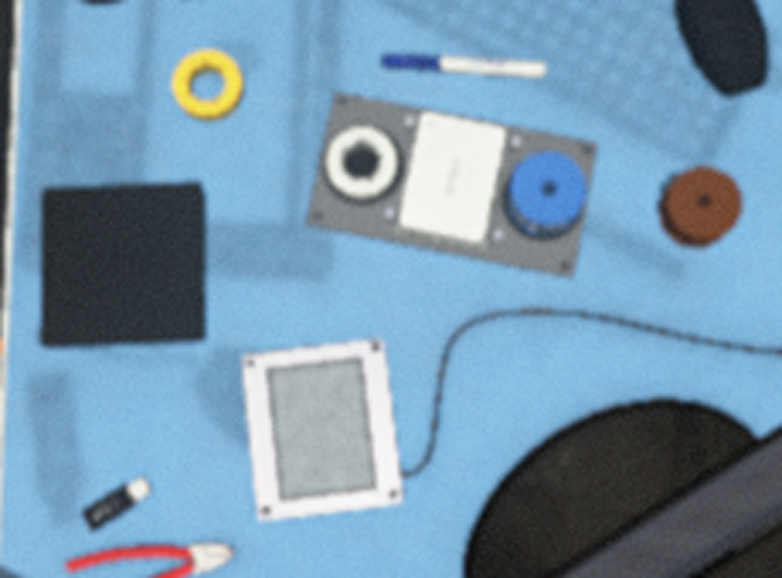

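The crop confirms the white roll at crop (360,161) and the blue reel at (547,187), either side of the white box. The plate's field is at about (320,428) and the mat at (123,264). The monitor's left edge may come near the forearm, so I'll fit the arm's link lengths.

```bash
cat >> h.py <<'E'
def ray(uv,z,n="top"):
    K,e,M=cam(n); d=M@np.linalg.solve(K,[uv[0],uv[1],1]); return e+d*(z-e[2])/d[2]
def go(pos,yaw):
    """row for TCP at pos, tool down, closing line (tool y) at azimuth yaw (deg, mod 180)"""
    s=manip.state(); T=R.from_quat(np.roll(s["tool_rot"],-1))
    best=None
    for k in(0,180):
        a=np.radians(yaw+k); y=np.array([np.cos(a),np.sin(a),0]); z=np.array([0,0,-1.]); x=np.cross(y,z)
        r=(T.inv()*R.from_matrix(np.stack([x,y,z],1))).as_rotvec(degrees=True)
        if best is None or np.linalg.norm(r)<np.linalg.norm(best): best=r
    t=T.inv().apply(np.array(pos)-s["tool_pos"])*1000
    print("row",np.round(np.r_[t,best],1).tolist(), "t",round(s["time"],2))
E
python3 - <<'E'
from h import *
c=lambda L,z:np.array([ray((140+a/3.4,110+b/3.4),z) for a,b in L])
def pose(n,L,z):
    P=c(L,z)[:,:2]; m=P.mean(0); e=(P[1]-P[0]+P[2]-P[3])/2; f=(P[3]-P[0]+P[2]-P[1])/2
    print(n,np.round(m,4),"len",np.round([np.linalg.norm(e),np.linalg.norm(f)],4),"az",[round(np.degrees(np.arctan2(v[1],v[0])),1) for v in(e,f)])
pose("stand",[(335,95),(597,143),(573,276),(305,223)],.006)
pose("box",[(423,113),(507,126),(487,243),(400,227)],.033)
pose("plate",[(243,355),(381,341),(403,504),(259,520)],.012)
pose("field",[(268,368),(362,358),(376,488),(280,500)],.012)
pose("mat",[(42,188),(203,183),(204,338),(41,346)],.012)
print("tape",c([(361,161)],.024),"reel",c([(547,187)],.042))
print("marker",c([(382,61),(546,69)],.006),"usb",c([(115,503)],.005))
E
```

```text
stand [0.6139 0.0598] len [0.2041 0.1039] az [np.float64(-102.2), np.float64(167.2)]
box [0.6121 0.0591] len [0.0638 0.0891] az [np.float64(-101.0), np.float64(168.3)]
plate [0.4306 0.1594] len [0.1029 0.1192] az [np.float64(-84.9), np.float64(-173.7)]
field [0.4314 0.1593] len [0.0694 0.0951] az [np.float64(-84.4), np.float64(-174.6)]
mat [0.5562 0.3071] len [0.121  0.1189] az [np.float64(-88.7), np.float64(-178.6)]
tape [[0.62786835 0.12789081 0.024     ]] reel [[ 0.60075634 -0.00769088  0.042     ]]
marker [[ 0.71224872  0.11135477  0.006     ]
 [ 0.70318981 -0.01474534  0.006     ]] usb [[0.38024375 0.3099283  0.005     ]]
```

Emit:
play_rows([
  [[0,0,-120,0,0,0],[0,0,-120,0,0,0],[0,0,-120,0,0,0],[0,0,-120,0,0,0],[0,0,-120,0,0,0]],
], claw=1)

```text
time: 0.52
tool_pos: [0.2552, 0.5717, 0.355]
tool_rot: [0.001, 0.208, 0.978, 0.003]
contact_force: [0.7, 0.1, -0.4]
gripper_width: 0.997
grasp_force: 0.0
```

```bash
python3 - <<'E'
from h import *
s=manip.state();print(s["tool_pos"],s["joint_pos"]);go([.53,.33,.30],0)
E
```

```text
[0.25524284 0.57167003 0.35504019] [ 1.03205519e+00  7.62090971e-03  1.45590804e+00  3.46128960e-05
  1.67176694e+00 -1.19013368e-01]
row [-349.4, -109.1, 54.6, 0.3, -0.2, 66.0] t 0.52
```

```bash
python3 - <<'E'
from h import *
go([.53,.33,.30],-12)
E
```

```text
row [-349.4, -109.1, 54.6, 0.3, -0.2, 78.0] t 0.52
```

Emit:
play_rows([
  [[-350,-109,55,0,0,78],[-350,-109,55,0,0,78],[-350,-109,55,0,0,78],[-350,-109,55,0,0,78],[-350,-109,55,0,0,78],[-350,-109,55,0,0,78],[-350,-109,55,0,0,78],[-350,-109,55,0,0,78],[-350,-109,55,0,0,78],[-350,-109,55,0,0,78],[-350,-109,55,0,0,78],[-350,-109,55,0,0,78]],
])

```text
time: 1.52
tool_pos: [0.5296, 0.3272, 0.2931]
tool_rot: [-0.001, 0.779, 0.628, -0.002]
contact_force: [-0.2, -0.3, -0.8]
gripper_width: 0.996
grasp_force: 0.0
```

```bash
python3 - <<'E'
from h import *
from scipy.optimize import least_squares
s=manip.state();print(s["tool_pos"],s["joint_pos"])
D=[([.25445,.57024,.23017],[.05332,1.61416]),([.25524,.57167,.35504],[.00762,1.45591]),(s["tool_pos"],s["joint_pos"][1:3])]
def f(x):
    o=[]
    for p,(a,b) in D:
        o+=[x[0]*np.sin(a)+x[1]*np.sin(a+b)+x[3]-np.hypot(p[0],p[1]), x[0]*np.cos(a)+x[1]*np.cos(a+b)+x[2]-p[2]]
    return o
r=least_squares(f,[.5,.5,.1,0]);print("L1,L2,h-d,r0",r.x,r.fun)
go([.615,.125,.17],-12)
im,p=cloud("top");cv2.imwrite("pics/top1.png",im);q=p[(p[...,2]>.25)&(p[...,0]>0)];print(np.nanmax(p[...,2]))
im2,p2=cloud("side");cv2.imwrite("pics/side1.png",np.hstack([im2]))
E
```

```text
[0.52956184 0.32724065 0.29306347] [4.34007541e-01 2.10032009e-02 1.54331324e+00 5.48039628e-05
 1.58224722e+00 6.47785708e-01]
L1,L2,h-d,r0 [-0.01352446  0.61235907  0.30280319  0.01447752] [-1.17855823e-03  1.50241534e-05 -2.84834270e-03 -2.01258872e-04
  4.02689884e-03  1.86232537e-04]
row [-179.1, 126.9, 123.1, -0.2, 0.2, -0.2] t 1.52
0.6490602285603264
```

View pics/side1.png

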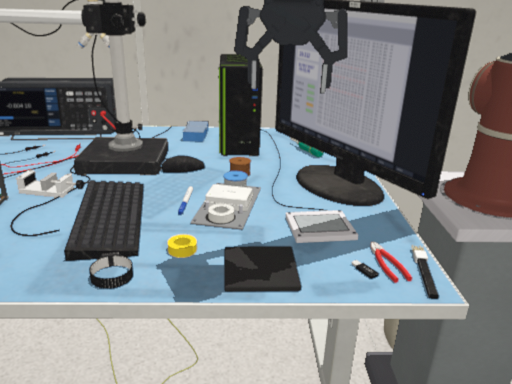

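```bash
python3 - <<'E'
from h import *
s=manip.state();im,p=cloud("top")
a=s["joint_pos"][0]
rr=p[...,0]*np.cos(a)+p[...,1]*np.sin(a); t=-p[...,0]*np.sin(a)+p[...,1]*np.cos(a)
for r in np.arange(.1,.75,.04):
    m=(abs(rr-r)<.02)&(abs(t)<.08)&(p[...,2]>.3)
    if m.sum()>3: print(round(r,2),m.sum(),"zmax",round(np.nanmax(p[...,2][m]),3),"t",np.round([t[m].min(),t[m].max()],3))
E
```

```text
0.26 1957 zmax 0.413 t [-0.08   0.059]
0.3 1680 zmax 0.621 t [-0.08   0.058]
0.34 3175 zmax 0.649 t [0.023 0.08 ]
0.38 4760 zmax 0.647 t [0.024 0.08 ]
0.42 3970 zmax 0.639 t [0.025 0.08 ]
0.46 3616 zmax 0.629 t [0.018 0.08 ]
0.5 3281 zmax 0.618 t [0.017 0.08 ]
0.54 1404 zmax 0.616 t [0.017 0.034]
0.58 3675 zmax 0.618 t [0.009 0.08 ]
0.62 3255 zmax 0.618 t [0.008 0.08 ]
0.66 842 zmax 0.612 t [0.011 0.08 ]
```

View pics/top1.png

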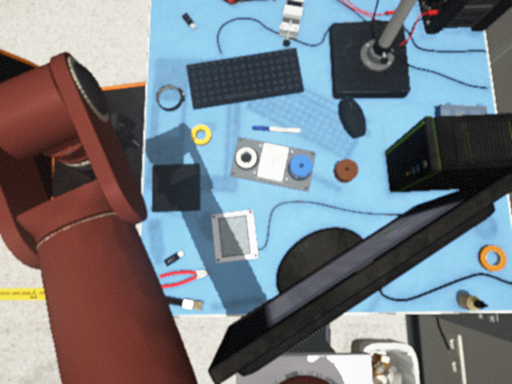

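Emit:
play_rows([
  [[-195,125,20,0,0,0],[-195,125,20,0,0,0],[-195,125,20,0,0,0],[-195,125,20,0,0,0],[-195,125,20,0,0,0],[-195,125,20,0,0,0],[-195,125,20,0,0,0]],
])

```text
time: 2.25
tool_pos: [0.6121, 0.1078, 0.275]
tool_rot: [0.0, 0.778, 0.628, -0.001]
contact_force: [-0.3, 0.5, -0.0]
gripper_width: 1.0
grasp_force: 0.0
```

```bash
python3 - <<'E'
from h import *
from scipy.optimize import least_squares
s=manip.state();print(s["tool_pos"],s["joint_pos"])
D=[([.25445,.57024,.23017],[.05332,1.61416]),([.25524,.57167,.35504],[.00762,1.45591]),([.52956,.32724,.29306],[.0210,1.54331]),(s["tool_pos"],s["joint_pos"][1:3])]
def f(x):
    o=[]
    for p,(a,b) in D:
        rr=np.sqrt(p[0]**2+p[1]**2-.074**2)
        o+=[x[0]*np.sin(a)+x[1]*np.sin(a+b)-rr, x[0]*np.cos(a)+x[1]*np.cos(a+b)+x[2]-p[2]]
    return o
r=least_squares(f,[.4,.6,-.1]);print("L1,L2,h-d",r.x,r.fun)
p=s["tool_pos"];a=s["joint_pos"][0];print("lat",-p[0]*np.sin(a)+p[1]*np.cos(a))
im,c=cloud("top")
for aa in np.arange(0,1,.15):  # arm surface profile
    q=c; rr=q[...,0]*np.cos(a)+q[...,1]*np.sin(a); t=-q[...,0]*np.sin(a)+q[...,1]*np.cos(a)
    m=(abs(rr-aa)<.03)&(abs(t-.074)<.1)&(q[...,2]>.42)
    if m.sum()>3: print(round(aa,2),"z",np.round(np.nanpercentile(q[...,2][m],[2,98]),3),"t",np.round([t[m].min(),t[m].max()],3))
cv2.imwrite("pics/side2.png",vision.grab_frame("side")[0])
E
```

```text
[0.61208268 0.1077937  0.27500048] [ 0.05544781  0.02341644  1.57051515 -0.00176505  1.54905975  0.26845776]
L1,L2,h-d [0.00272445 0.62076331 0.28654416] [-2.02483333e-03 -8.29484718e-04 -4.45735914e-03  6.87905963e-04
  2.71053814e-03  2.34448223e-04  3.58020458e-03 -9.28668535e-05]
lat 0.07370678416601076
0.3 z [0.612 0.65 ] t [0.024 0.125]
0.45 z [0.57  0.618] t [0.018 0.13 ]
0.6 z [0.435 0.598] t [0.009 0.14 ]
```

View pics/side2.png

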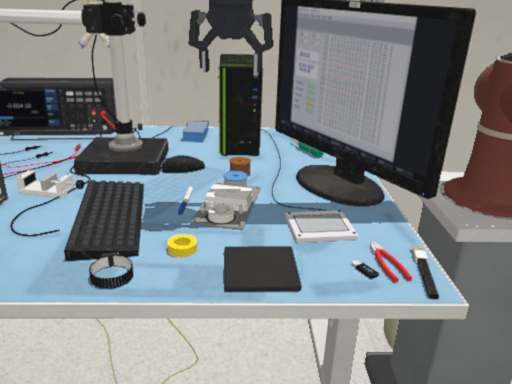

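Emit:
play_rows([
  [[-15,20,90,0,0,0],[-15,20,90,0,0,0],[-15,20,90,0,0,0],[-15,20,90,0,0,0],[-15,20,90,0,0,0]],
])

```text
time: 2.77
tool_pos: [0.6275, 0.0942, 0.1867]
tool_rot: [-0.0, 0.777, 0.63, -0.0]
contact_force: [0.7, 0.3, 0.6]
gripper_width: 0.998
grasp_force: 0.0
```

```bash
python3 - <<'E'
from h import *
from scipy.optimize import least_squares
s=manip.state();print(s["tool_pos"],s["joint_pos"],s["contact_force"])
D=[([.25445,.57024,.23017],[.05332,1.61416]),([.25524,.57167,.35504],[.00762,1.45591]),([.52956,.32724,.29306],[.0210,1.54331]),([.61208,.10779,.2750],[.02342,1.57052]),(s["tool_pos"],s["joint_pos"][1:3])]
def f(x):
    o=[]
    for p,(a,b) in D:
        rr=np.sqrt(p[0]**2+p[1]**2-.0737**2)
        o+=[x[0]*np.sin(a)+x[1]*np.sin(a+b+x[3])-rr, x[0]*np.cos(a)+x[1]*np.cos(a+b+x[3])+x[2]-p[2]]
    return o
r=least_squares(f,[.4,.6,-.1,.1]);print("L1,L2,h-d,e",r.x,np.round(np.array(r.fun)*1e3,2))
im,q=cloud("top");cv2.imwrite("pics/top3.png",im)
a=s["joint_pos"][0]
rr=q[...,0]*np.cos(a)+q[...,1]*np.sin(a); t=-q[...,0]*np.sin(a)+q[...,1]*np.cos(a)
for aa in np.arange(.2,.7,.03):
    m=(abs(rr-aa)<.01)&(abs(t-.074)<.1)&(q[...,2]>.3)
    k=m&(abs(t-.074)<.02)
    if k.sum()>3: print(round(aa,2),"z ctr",np.round(np.nanmedian(q[...,2][k]),3),"t",np.round([t[m].min(),t[m].max()],3))
mm=(q[...,2]>.395)&(q[...,2]<.42)&(q[...,0]>.15)
p=np.load("top.npy");mm=(p[...,2]>.39)&(p[...,2]<.42)&(p[...,1]<.25)
Q=p[mm]
for y in np.arange(-.1,.19,.03):
    k=abs(Q[:,1]-y)<.01
    if k.sum():print("mon y",round(y,2),"x",np.round([Q[k,0].min(),Q[k,0].max()],3),"z",Q[k,2].max().round(3))
E
```

```text
[0.62750533 0.09421803 0.18672964] [3.16421610e-02 1.05463862e-01 1.63242157e+00 4.30113695e-04
 1.40443826e+00 2.40122206e-01] [0.74300873 0.28569013 0.56659183]
L1,L2,h-d,e [ 0.47458348  0.61991488 -0.06729529  0.19179808] [-0.48  0.08 -0.39 -0.11  1.13 -0.1  -0.35 -0.06  0.13  0.19]
0.29 z ctr 0.619 t [-0.026  0.125]
0.32 z ctr 0.608 t [-0.026  0.124]
0.35 z ctr 0.596 t [-0.025  0.124]
0.38 z ctr 0.584 t [0.024 0.124]
0.41 z ctr 0.572 t [0.025 0.124]
0.44 z ctr 0.559 t [0.026 0.121]
0.47 z ctr 0.546 t [0.018 0.13 ]
0.5 z ctr 0.532 t [0.018 0.13 ]
0.53 z ctr 0.524 t [0.018 0.13 ]
0.59 z ctr 0.429 t [0.018 0.129]
0.62 z ctr 0.504 t [0.009 0.14 ]
0.65 z ctr 0.501 t [0.01  0.138]
mon y -0.1 x [0.359 0.398] z 0.414
mon y -0.07 x [0.341 0.38 ] z 0.413
mon y -0.04 x [0.324 0.363] z 0.413
mon y -0.01 x [0.306 0.344] z 0.413
mon y 0.02 x [0.288 0.327] z 0.413
mon y 0.05 x [0.271 0.309] z 0.413
mon y 0.08 x [0.252 0.291] z 0.412
mon y 0.11 x [0.234 0.273] z 0.412
mon y 0.14 x [0.217 0.254] z 0.413
mon y 0.17 x [0.215 0.237] z 0.412
```

View pics/top3.png

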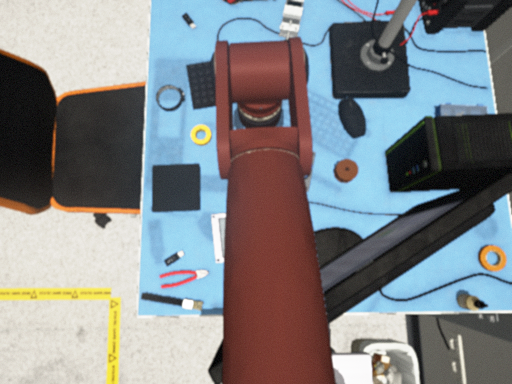

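```bash
cat > fk.py <<'E'
from h import *
L1,L2,H,e=.47458,.61991,-.0673,.1918
def ik(x,y,z):
    r=np.sqrt(x*x+y*y-.0737**2); Z=z-H; D2=r*r+Z*Z
    th=np.arccos((D2-L1**2-L2**2)/(2*L1*L2)); a=np.arctan2(r,Z)-np.arctan2(L2*np.sin(th),L1+L2*np.cos(th))
    return np.arctan2(y,x)-np.arcsin(.0737/np.hypot(x,y)),a,a+th   # j1, j2, forearm line angle from vertical
def top(x,y,z,s):
    j,a,f=ik(x,y,z); er,ez=L1*np.sin(a),L1*np.cos(a)+H
    f0=.1055+1.6324+e; er0,ez0=L1*np.sin(.1055),L1*np.cos(.1055)+H
    P=np.array([[.29,.619],[.47,.546]])-[er0,ez0]
    c,sn=np.cos(f-f0),np.sin(f-f0)
    Q=np.array([[c*p[0]+sn*p[1],-sn*p[0]+c*p[1]] for p in P])+[er,ez]
    m=(Q[1,1]-Q[0,1])/(Q[1,0]-Q[0,0]); return Q[0,1]+m*(s-Q[0,0]), m
def clear(x,y,z):
    j=ik(x,y,z)[0]; w=9
    for t in(.024,.074,.124):
        for s in np.arange(.15,.5,.005):
            X,Y=s*np.cos(j)-t*np.sin(j),s*np.sin(j)+t*np.cos(j)
            xl=.283+.6*(.05-Y)   # centre of monitor top edge, +-.02 in x
            if abs(X-xl)<.025 and Y<.18:
                T,m=top(x,y,z,s); rad=.05; dz=(rad+np.sqrt(rad**2-min(abs(t-.074),.05)**2)*1)*np.sqrt(1+m*m)
                w=min(w,T-dz-.413)
    return w
if __name__=="__main__":
    for n,x,y,z in[("tape",.628,.128,.01),("reel",.601,-.008,.014),("box",.613,.0595,.009),("plate",.431,.159,.015),("now",.6275,.094,.187),("reel up",.601,-.008,.1)]:
        print(n,np.round(ik(x,y,z),3),"clear",round(clear(x,y,z),3))
E
python3 fk.py
```

```text
tape [0.086 0.306 2.221] clear 0.1
reel [-0.136  0.228  2.233] clear 0.06
box [-0.023  0.263  2.235] clear 0.081
plate [ 0.192 -0.057  2.254] clear -0.021
now [0.032 0.105 1.93 ] clear 0.098
reel up [-0.136  0.119  2.083] clear 0.059
```

```bash
python3 - <<'E'
from fk import *
for d in(.24,.29):
  for th in(0,10,15,20,25,30):
    t=np.radians(th);u=np.array([np.cos(np.radians(5.4)),np.sin(np.radians(5.4))])
    o=[]
    for z in(.015,.06,.1):
        x,y=np.array([.431,.159])+u*d*np.sin(t); o.append(round(clear(x,y,z-d*(1-np.cos(t))),3))
    x,y=np.array([.613,.0595])+np.array([.978,-.208])*d*np.sin(t)
    print(d,th,o,"box",round(clear(x,y,.009-d*(1-np.cos(t))),3))
go([.628,.128,.06],-12)
E
```

```text
0.24 0 [np.float64(-0.021), np.float64(-0.02), np.float64(-0.012)] box 0.081
0.24 10 [np.float64(0.015), np.float64(0.012), np.float64(0.016)] box 0.099
0.24 15 [np.float64(0.032), np.float64(0.027), np.float64(0.029)] box 0.107
0.24 20 [np.float64(0.049), np.float64(0.041), np.float64(0.041)] box 0.114
0.24 25 [np.float64(0.064), np.float64(0.055), np.float64(0.053)] box 0.119
0.24 30 [np.float64(0.08), np.float64(0.067), np.float64(0.064)] box 0.124
0.29 0 [np.float64(-0.021), np.float64(-0.02), np.float64(-0.012)] box 0.081
0.29 10 [np.float64(0.022), np.float64(0.018), np.float64(0.022)] box 0.103
0.29 15 [np.float64(0.042), np.float64(0.036), np.float64(0.037)] box 0.111
0.29 20 [np.float64(0.061), np.float64(0.053), np.float64(0.052)] box 0.118
0.29 25 [np.float64(0.079), np.float64(0.068), np.float64(0.065)] box 0.123
0.29 30 [np.float64(0.096), np.float64(0.083), np.float64(0.077)] box 0.123
row [32.8, -7.9, 128.7, 0.2, -0.1, 0.0] t 2.82
```

The straight-down pose over the plate would bring the forearm against the monitor, with about -2 cm clearance. A 20° tilt about the closing axis fixes that, so I'll use it for the box only. The tape roll and reel are fine straight down; tape first.

Emit:
play_rows([
  [[33,-8,100,0,0,0],[33,-8,100,0,0,0],[33,-8,100,0,0,0],[33,-8,130,0,0,0],[33,-8,155,0,0,0],[33,-8,177,0,0,0],[33,-8,177,0,0,0],[33,-8,177,0,0,0]],
])

```text
time: 3.48
tool_pos: [0.6277, 0.1276, 0.0109]
tool_rot: [0.0, 0.777, 0.629, 0.001]
contact_force: [-0.2, -0.4, 1.1]
gripper_width: 1.001
grasp_force: 0.0
```

```bash
python3 - <<'E'
from h import *
go([.628,.128,.009],-12)
cv2.imwrite("pics/s4.png",cv2.resize(vision.grab_frame("side")[0][120:270,120:340],None,fx=3.5,fy=3.5,interpolation=cv2.INTER_CUBIC))
E
```

```text
row [0.5, 0.2, 1.9, 0.1, -0.0, 0.0] t 3.48
```

View pics/s4.png

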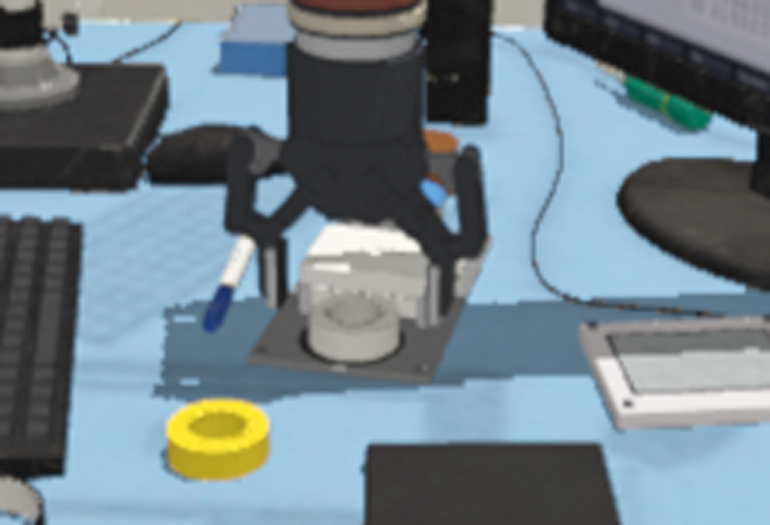

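The fingers straddle the white roll, which sits at crop (355,325) between pads at about (275,280) and (432,295). I'll close and lift.

Emit:
play_rows([
  [[0,0,1,0,0,0],[0,0,1,0,0,0],[0,0,1,0,0,0],[0,0,1,0,0,0],[0,0,1,0,0,0],[0,0,1,0,0,0],[0,0,1,0,0,0],[0,0,1,0,0,0]],
], claw=-1)

```text
time: 4.2
tool_pos: [0.629, 0.127, 0.0111]
tool_rot: [0.001, 0.777, 0.629, 0.002]
contact_force: [-0.2, -0.7, 7.2]
gripper_width: 0.582
grasp_force: 62.6
```

Emit:
play_rows([
  [[0,0,-25,0,0,0],[0,0,-60,0,0,0],[0,0,-100,0,0,0],[0,0,-100,0,0,0]],
])

```text
time: 4.53
tool_pos: [0.6326, 0.1274, 0.1188]
tool_rot: [0.004, 0.777, 0.629, 0.007]
contact_force: [1.6, -0.4, 1.8]
gripper_width: 0.58
grasp_force: 62.1
```

```bash
python3 - <<'E'
from h import *
a=np.radians(-12); X=np.array([np.sin(a),-np.cos(a),0]) # parking line perpendicular to closing, but along mat side
m=np.array([.556,.307,0])
go(m+[.008,-.031,.06],1.3); go(m+[.0,-.031,.017],1.3); go(m+[0,.031,.06],1.3)
E
```

```text
row [130.8, -99.0, 57.9, 0.9, -0.2, -13.3] t 4.53
row [128.9, -107.5, 100.8, 0.9, -0.2, -13.3] t 4.53
row [189.7, -119.8, 57.8, 0.9, -0.2, -13.3] t 4.53
```

Emit:
play_rows([
  [[190,-120,20,0,0,-13],[190,-120,20,0,0,-13],[190,-120,20,0,0,-13],[190,-120,20,0,0,-13],[190,-120,50,0,0,-13],[190,-120,60,0,0,-13],[190,-120,80,0,0,-13],[190,-120,92,0,0,-13],[190,-120,98,0,0,-13],[190,-120,100,0,0,-13],[190,-120,100,0,0,-13]],
])

```text
time: 5.45
tool_pos: [0.5499, 0.3388, 0.013]
tool_rot: [-0.001, 0.702, 0.713, 0.0]
contact_force: [-8.4, -0.9, 18.5]
gripper_width: 0.577
grasp_force: 76.8
```

```bash
python3 - <<'E'
from h import *
go([.556,.338,.017],1.3)
E
```

```text
row [-0.9, 6.1, -4.0, -0.1, -0.1, -0.4] t 5.45
```

Emit:
play_rows([
  [[0,0,-3,0,0,0],[0,0,-3,0,0,0],[0,0,-3,0,0,0]],
])

```text
time: 5.7
tool_pos: [0.551, 0.3377, 0.0132]
tool_rot: [0.001, 0.702, 0.713, 0.002]
contact_force: [-0.1, 0.1, 7.2]
gripper_width: 0.575
grasp_force: 75.5
```

Emit:
play_rows([
  [[0,0,0,0,0,0],[0,0,0,0,0,0],[0,0,0,0,0,0],[0,0,0,0,0,0],[0,0,0,0,0,0],[0,0,-15,0,0,0],[0,0,-50,0,0,0],[0,0,-90,0,0,0],[0,0,-100,0,0,0],[0,0,-100,0,0,0]],
], claw=1)

```text
time: 6.53
tool_pos: [0.5527, 0.3394, 0.1186]
tool_rot: [0.002, 0.701, 0.713, 0.005]
contact_force: [0.6, 0.3, -0.6]
gripper_width: 1.0
grasp_force: 0.0
```

```bash
python3 - <<'E'
from h import *
go([.601,-.008,.1],-12);go([.601,-.008,.014],-12)
E
```

```text
row [-348.3, 42.3, 17.4, 0.6, -0.3, 13.0] t 6.53
row [-348.6, 41.4, 103.4, 0.6, -0.3, 13.0] t 6.53
```

Emit:
play_rows([
  [[-348,42,17,0,0,13],[-348,42,17,0,0,13],[-348,42,17,0,0,13],[-348,42,17,0,0,13],[-348,42,17,0,0,13],[-348,42,17,0,0,13],[-348,42,17,0,0,13],[-348,42,17,0,0,13],[-348,42,17,0,0,13],[-348,42,17,0,0,13],[-348,42,17,0,0,13],[-348,42,17,0,0,13]],
])

```text
time: 7.53
tool_pos: [0.5964, -0.0088, 0.0937]
tool_rot: [-0.001, 0.777, 0.629, -0.0]
contact_force: [0.0, 0.6, -0.3]
gripper_width: 1.002
grasp_force: 0.0
```

```bash
python3 - <<'E'
from h import *
go([.601,-.008,.014],-12)
im,p=cloud("top");cv2.imwrite("pics/top5.png",cv2.resize(im[110:280,140:370],None,fx=3.4,fy=3.4,interpolation=cv2.INTER_CUBIC))
E
```

```text
row [1.7, 4.4, 79.7, -0.1, -0.0, -0.0] t 7.53
```

View pics/top5.png

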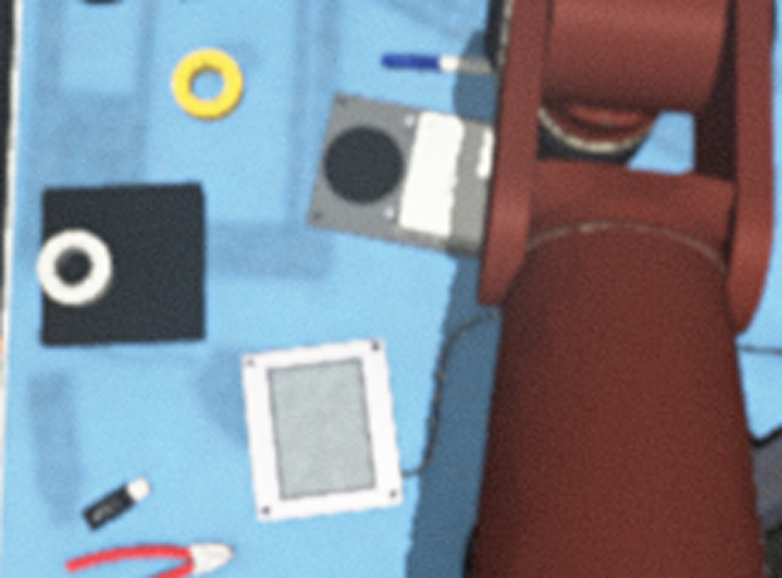

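The tape roll now lies on the mat at crop (74,267), the box is undisturbed, and the tape's spot at (363,165) is free. Descending on the reel.

Emit:
play_rows([
  [[2,4,35,0,0,0],[2,4,60,0,0,0],[2,4,76,0,0,0],[2,4,79,0,0,0],[2,4,79,0,0,0]],
])

```text
time: 8.0
tool_pos: [0.5999, -0.0069, 0.0138]
tool_rot: [-0.001, 0.777, 0.63, -0.001]
contact_force: [-0.3, 0.4, -0.4]
gripper_width: 1.0
grasp_force: 0.0
```

Emit:
play_rows([
  [[0,0,0,0,0,0],[0,0,0,0,0,0],[0,0,0,0,0,0],[0,0,0,0,0,0],[0,0,0,0,0,0],[0,0,0,0,0,0],[0,0,0,0,0,0]],
], claw=-1)

```text
time: 8.58
tool_pos: [0.6031, -0.0084, 0.0178]
tool_rot: [0.001, 0.777, 0.629, 0.001]
contact_force: [-0.9, 1.6, 6.2]
gripper_width: 0.635
grasp_force: 64.5
```

Emit:
play_rows([
  [[0,0,-25,0,0,0],[0,0,-60,0,0,0],[0,0,-100,0,0,0],[0,0,-100,0,0,0],[0,0,-100,0,0,0]],
])

```text
time: 9.0
tool_pos: [0.6035, -0.0088, 0.1189]
tool_rot: [0.003, 0.777, 0.629, 0.002]
contact_force: [0.0, -0.4, -3.3]
gripper_width: 0.633
grasp_force: 65.1
```

```bash
python3 - <<'E'
from h import *
go([.556,.275,.07],1.3)
E
```

```text
row [267.6, -106.1, 48.3, 0.4, 0.0, -13.4] t 9.0
```

Emit:
play_rows([
  [[268,-106,20,0,0,-13],[268,-106,20,0,0,-13],[268,-106,20,0,0,-13],[268,-106,20,0,0,-13],[268,-106,20,0,0,-13],[268,-106,30,0,0,-13],[268,-106,48,0,0,-13],[268,-106,48,0,0,-13],[268,-106,48,0,0,-13],[268,-106,48,0,0,-13]],
])

```text
time: 9.83
tool_pos: [0.5519, 0.2751, 0.0647]
tool_rot: [-0.001, 0.701, 0.713, -0.002]
contact_force: [0.1, 0.5, -3.0]
gripper_width: 0.635
grasp_force: 64.7
```

```bash
python3 - <<'E'
from h import *
go([.556,.275,.0245],1.3)
E
```

```text
row [-0.1, 4.2, 40.2, -0.2, 0.1, -0.3] t 9.83
```

Emit:
play_rows([
  [[0,4,20,0,0,0],[0,4,33,0,0,0],[0,4,38,0,0,0],[0,4,40,0,0,0],[0,4,40,0,0,0],[0,4,40,0,0,0]],
])

```text
time: 10.33
tool_pos: [0.5581, 0.2755, 0.0279]
tool_rot: [0.0, 0.702, 0.713, 0.0]
contact_force: [-0.3, 0.1, -2.9]
gripper_width: 0.637
grasp_force: 64.9
```

Emit:
play_rows([
  [[0,0,2,0,0,0],[0,0,3,0,0,0],[0,0,4,0,0,0],[0,0,4,0,0,0]],
])

```text
time: 10.67
tool_pos: [0.558, 0.276, 0.0238]
tool_rot: [0.0, 0.701, 0.713, 0.0]
contact_force: [-0.8, -0.2, -2.6]
gripper_width: 0.64
grasp_force: 65.1
```

Emit:
play_rows([
  [[0,0,0,0,0,0],[0,0,0,0,0,0],[0,0,0,0,0,0],[0,0,0,0,0,0],[0,0,0,0,0,0],[0,0,-15,0,0,0],[0,0,-50,0,0,0],[0,0,-90,0,0,0],[0,0,-120,0,0,0],[0,0,-120,0,0,0]],
], claw=1)

```text
time: 11.5
tool_pos: [0.5622, 0.2776, 0.1527]
tool_rot: [0.003, 0.701, 0.713, 0.007]
contact_force: [1.5, 0.6, 0.6]
gripper_width: 1.0
grasp_force: 0.0
```

```bash
cat >> h.py <<'E'
def got(pos,yaw,tilt):
    """as go, tool tilted about the closing line so that the wrist leans away from the robot (+x)"""
    s=manip.state(); T=R.from_quat(np.roll(s["tool_rot"],-1)); best=None
    for k in(0,180):
        a=np.radians(yaw+k); y=np.array([np.cos(a),np.sin(a),0]); h=np.array([y[1],-y[0],0]); h*=np.sign(h[0])
        z=-h*np.sin(np.radians(tilt))+np.array([0,0,-np.cos(np.radians(tilt))]); x=np.cross(y,z)
        r=(T.inv()*R.from_matrix(np.stack([x,y,z],1))).as_rotvec(degrees=True)
        if best is None or np.linalg.norm(r)<np.linalg.norm(best): best=r
    t=T.inv().apply(np.array(pos)-s["tool_pos"])*1000
    print("row",np.round(np.r_[t,best],1).tolist(),"t",round(s["time"],2),"tcp",np.round(s["tool_pos"],4),"F",np.round(s["contact_force"],1))
E
python3 - <<'E'
from h import *
im,p=cloud("top");cv2.imwrite("pics/top6.png",im)
got([.613,.0595,.12],78,20)
q=p[230:245] 
m=(abs(p[...,0]-.556)<.08)&(abs(p[...,1]-.307)<.08)
hsv=cv2.cvtColor(im,cv2.COLOR_BGR2HSV)
b=(hsv[...,0]>95)&(hsv[...,1]>140)&m&(p[...,2]>.02); v,u=np.nonzero(b);print("reel px",b.sum(),u.mean(),v.mean(),ray((u.mean(),v.mean()),.048), np.nanmedian(p[b],0))
E
```

```text
row [-218.4, 48.4, 29.0, 14.0, 17.1, -76.1] t 11.55 tcp [0.5608 0.277  0.1492] F [0.2 0.7 0.1]
reel px 14 194.28571428571428 178.85714285714286 [0.56940104 0.25467838 0.048     ] [0.57008102 0.25400128 0.04815175]
```

Emit:
play_rows([
  [[-218,48,29,14,17,-76],[-218,48,29,14,17,-76],[-218,48,29,14,17,-76],[-218,48,29,14,17,-76],[-218,48,29,14,17,-76],[-218,48,29,14,17,-76],[-218,48,29,14,17,-76],[-218,48,29,14,17,-76],[-218,48,29,14,17,-76],[-218,48,29,14,17,-76],[-218,48,29,14,17,-76],[-218,48,29,14,17,-76]],
])

```text
time: 12.55
tool_pos: [0.6086, 0.0586, 0.1123]
tool_rot: [-0.178, 0.102, 0.979, 0.016]
contact_force: [0.1, -0.4, -0.0]
gripper_width: 0.994
grasp_force: 0.0
```

```bash
python3 - <<'E'
from h import *
im,p=cloud("top");s,_=vision.grab_frame("side")
z=lambda i,f:cv2.resize(i,None,fx=f,fy=f,interpolation=cv2.INTER_CUBIC)
cv2.imwrite("pics/both7.png",np.hstack([z(im[100:280,140:330],2.0),z(s[90:300,130:330],1.8)[:360]]) )
got([.613,.0595,.05],78,20);got([.613,.0595,.009],78,20)
E
```

```text
row [-25.8, 2.0, 56.9, -0.3, -0.6, -0.3] t 12.65 tcp [0.6086 0.0588 0.1124] F [ 0.2 -1.3 -0.3]
row [-40.2, 2.3, 95.3, -0.3, -0.6, -0.3] t 12.65 tcp [0.6086 0.0588 0.1124] F [ 0.2 -1.3 -0.3]
```

View pics/both7.png

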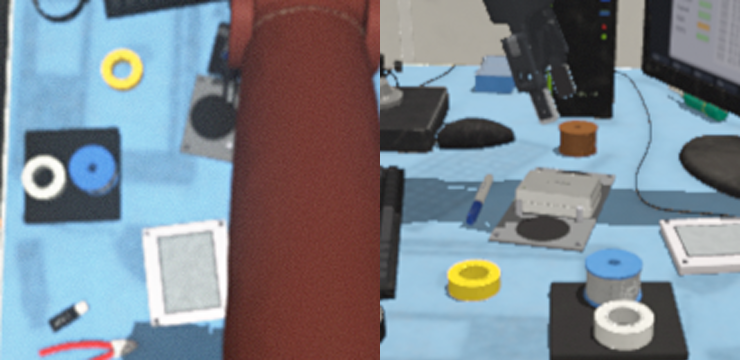

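The tape roll and reel stand on the mat at top-crop (44,177) and (92,167), and the box is still in its bay. Descending along the vertical with the tilted tool.

Emit:
play_rows([
  [[-12,2,40,0,0,0],[-22,2,57,0,0,0],[-27,2,70,0,0,0],[-31,2,82,0,0,0],[-34,2,90,0,0,0],[-36,2,95,0,0,0],[-36,2,95,0,0,0]],
])

```text
time: 13.23
tool_pos: [0.6097, 0.0598, 0.012]
tool_rot: [-0.177, 0.105, 0.978, 0.016]
contact_force: [-0.6, -0.4, -0.6]
gripper_width: 1.001
grasp_force: 0.0
```

```bash
python3 - <<'E'
from h import *
got([.609,.0605,.010],78,20)
s,_=vision.grab_frame("side"); cv2.imwrite("pics/s8.png",cv2.resize(s[130:250,150:300],None,fx=4,fy=4,interpolation=cv2.INTER_CUBIC))
E
```

```text
row [0.1, 0.5, 2.2, -0.3, -0.5, -0.3] t 13.23 tcp [0.6097 0.0598 0.012 ] F [-0.6 -0.4 -0.6]
```

View pics/s8.png

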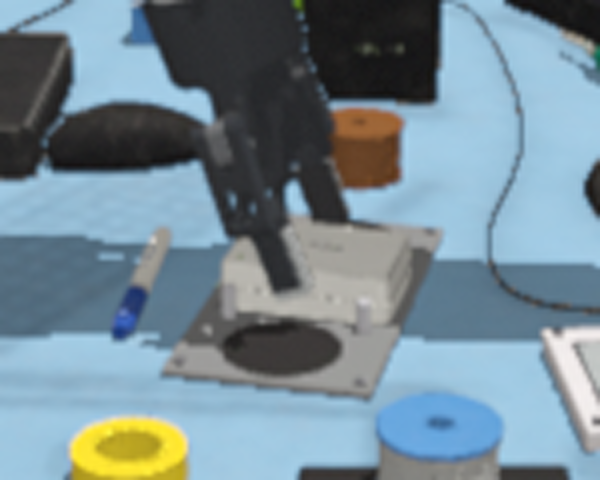

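The near finger's tip at (287,285) is between the pegs at (228,300) and (363,313), beside the box. Closing and lifting.

Emit:
play_rows([
  [[0,0,0,0,0,0],[0,0,0,0,0,0],[0,0,0,0,0,0],[0,0,0,0,0,0],[0,0,0,0,0,0],[0,0,0,0,0,0]],
], claw=-1)

```text
time: 13.78
tool_pos: [0.6117, 0.0598, 0.0146]
tool_rot: [-0.175, 0.104, 0.979, 0.016]
contact_force: [1.7, -1.5, 6.1]
gripper_width: 0.756
grasp_force: 69.9
```

Emit:
play_rows([
  [[7,0,-19,0,0,0],[14,0,-38,0,0,0],[27,0,-75,0,0,0],[34,0,-94,0,0,0],[34,0,-94,0,0,0],[34,0,-94,0,0,0]],
])

```text
time: 14.28
tool_pos: [0.6119, 0.0603, 0.1138]
tool_rot: [-0.175, 0.104, 0.979, 0.016]
contact_force: [-0.5, -0.7, -2.0]
gripper_width: 0.75
grasp_force: 69.2
```

```bash
python3 - <<'E'
from fk import *
got([.427,.1590,.09],95.4,20)
s=manip.state()["tool_pos"]
im,_=vision.grab_frame("side"); cv2.imwrite("pics/s9.png",im[60:300,130:430])
E
```

```text
row [180.9, 57.9, 91.8, 5.7, -0.3, -16.6] t 14.28 tcp [0.6119 0.0603 0.1138] F [-0.5 -0.7 -2. ]
```

View pics/s9.png

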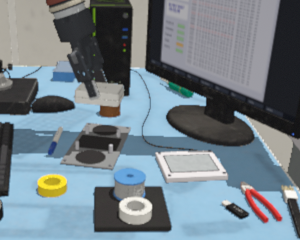

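Emit:
play_rows([
  [[178,58,91,6,0,-17],[178,58,91,6,0,-17],[178,58,91,6,0,-17],[178,58,91,6,0,-17],[178,58,91,6,0,-17],[178,58,91,6,0,-17],[172,58,110,6,0,-17],[172,58,110,6,0,-17],[172,58,110,6,0,-17],[172,58,110,6,0,-17]],
])

```text
time: 15.17
tool_pos: [0.4278, 0.1583, 0.0686]
tool_rot: [-0.179, -0.05, 0.983, -0.01]
contact_force: [0.9, -0.6, -0.2]
gripper_width: 0.751
grasp_force: 69.0
```

```bash
python3 - <<'E'
from h import *
got([.430,.1590,.022],95.4,20)
im,_=vision.grab_frame("side"); im2,_=vision.grab_frame("top");cv2.imwrite("pics/s10.png",np.hstack([cv2.resize(im[120:300,190:420],None,fx=1.8,fy=1.8),cv2.resize(im2[110:380,140:400],(312,324))]))
E
```

```text
row [-18.5, 0.5, 42.8, -0.2, -0.6, 0.4] t 15.17 tcp [0.4278 0.1583 0.0686] F [ 0.9 -0.6 -0.2]
```

View pics/s10.png

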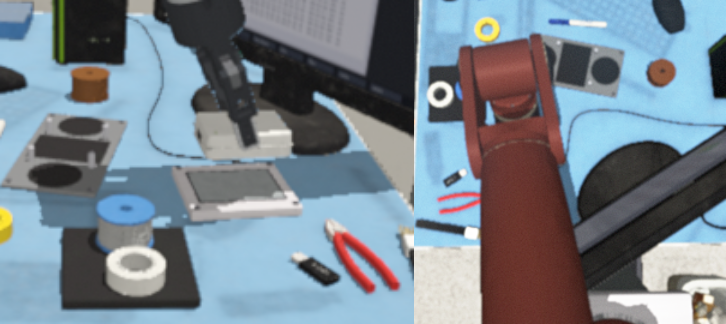

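The box is held level above the plate, and the forearm clears the monitor. Lowering it.

Emit:
play_rows([
  [[-8,0,18,0,0,0],[-13,0,30,0,0,0],[-16,0,37,0,0,0],[-18,0,41,0,0,0],[-18,0,42,0,0,0],[-18,0,42,0,0,0]],
])

```text
time: 15.77
tool_pos: [0.4301, 0.1588, 0.0234]
tool_rot: [-0.178, -0.051, 0.983, -0.01]
contact_force: [-0.1, 0.7, -1.2]
gripper_width: 0.754
grasp_force: 69.1
```

Emit:
play_rows([
  [[0,0,1,0,0,0],[-1,0,2,0,0,0],[-1,0,3,0,0,0],[-1,0,3,0,0,0]],
])

```text
time: 16.1
tool_pos: [0.4306, 0.1589, 0.0208]
tool_rot: [-0.177, -0.051, 0.983, -0.009]
contact_force: [0.5, -1.0, 0.3]
gripper_width: 0.751
grasp_force: 69.1
```

Emit:
play_rows([
  [[0,0,0,0,0,0],[0,0,0,0,0,0],[0,0,0,0,0,0],[0,0,0,0,0,0],[7,0,-19,0,0,0],[17,0,-47,0,0,0],[31,0,-85,0,0,0],[31,0,-85,0,0,0],[31,0,-85,0,0,0]],
], claw=1)

```text
time: 16.85
tool_pos: [0.4331, 0.1594, 0.1138]
tool_rot: [-0.174, -0.051, 0.983, -0.009]
contact_force: [0.2, -0.1, -0.1]
gripper_width: 1.001
grasp_force: 0.0
```

```bash
python3 - <<'E'
from h import *
got([.558,.276,.14],1.3,0)
E
```

```text
row [-118.9, 103.1, -71.4, 15.0, -16.2, -84.4] t 16.85 tcp [0.4331 0.1594 0.1138] F [ 0.2 -0.1 -0.1]
```

```bash
python3 - <<'E'
from h import *
print(manip.state()["joint_pos"])
got([.52,.24,.15],45,0)
E
```

```text
[ 0.17590165  0.00967544  1.89096866  0.02479041  1.59087818 -1.50185177]
row [-76.5, 71.2, -66.5, -8.9, -18.7, 50.4] t 16.85 tcp [0.4331 0.1594 0.1138] F [ 0.2 -0.1 -0.1]
```

Emit:
play_rows([
  [[-76,71,-66,-9,-19,50],[-76,71,-66,-9,-19,50],[-76,71,-66,-9,-19,50],[-76,71,-66,-9,-19,50],[-76,71,-66,-9,-19,50],[-76,71,-66,-9,-19,50],[-76,71,-66,-9,-19,50],[-76,71,-66,-9,-19,50],[-76,71,-66,-9,-19,50]],
])

```text
time: 17.6
tool_pos: [0.5156, 0.2393, 0.1443]
tool_rot: [-0.002, 0.38, 0.925, -0.002]
contact_force: [0.2, -1.1, 0.4]
gripper_width: 0.998
grasp_force: 0.0
```

```bash
python3 - <<'E'
from h import *
im2,_=vision.grab_frame("top");cv2.imwrite("pics/t11.png",cv2.resize(im2[110:280,140:370],None,fx=3.4,fy=3.4,interpolation=cv2.INTER_CUBIC))
got([.558,.276,.10],1.3,0)
E
```

```text
row [-4.3, 55.8, 44.3, -0.3, -0.1, 44.2] t 17.65 tcp [0.5161 0.2393 0.1446] F [-0.  -0.1 -0.4]
```

View pics/t11.png

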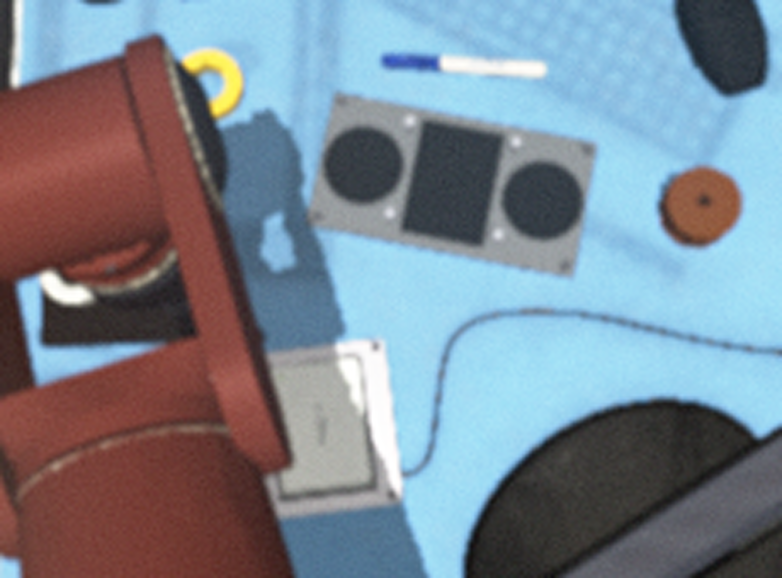

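The box lies square on the field at crop (322,425), and the empty spots are at (363,165) and (542,200). Now the reel back.

Emit:
play_rows([
  [[-4,56,44,0,0,44],[-4,56,44,0,0,44],[-4,56,44,0,0,44],[-4,56,44,0,0,44],[-4,56,44,0,0,44],[-4,56,44,0,0,44],[-4,56,44,0,0,44],[-4,56,44,0,0,44],[-4,56,44,0,0,44],[-4,56,44,0,0,44]],
])

```text
time: 18.48
tool_pos: [0.5594, 0.2762, 0.1017]
tool_rot: [-0.001, 0.698, 0.716, -0.001]
contact_force: [0.4, 0.5, -0.7]
gripper_width: 1.002
grasp_force: 0.0
```

```bash
python3 - <<'E'
from h import *
c=lambda a,b,z:np.round(ray((140+a/3.4,110+b/3.4),z),4)
print(c(363,165,.006),c(542,200,.006))
got([.558,.276,.022],1.3,0)
E
```

```text
[0.6296 0.127  0.006 ] [ 0.5997 -0.0077  0.006 ]
row [-0.1, -1.2, 79.7, -0.2, 0.0, 0.2] t 18.48 tcp [0.5594 0.2762 0.1017] F [ 0.4  0.5 -0.7]
```

Emit:
play_rows([
  [[0,-1,35,0,0,0],[0,-1,60,0,0,0],[0,-1,74,0,0,0],[0,-1,79,0,0,0],[0,-1,79,0,0,0]],
])

```text
time: 18.9
tool_pos: [0.5572, 0.2758, 0.0214]
tool_rot: [-0.001, 0.698, 0.716, -0.002]
contact_force: [-0.1, -0.4, -0.9]
gripper_width: 0.998
grasp_force: 0.0
```

Emit:
play_rows([
  [[0,0,0,0,0,0],[0,0,0,0,0,0],[0,0,0,0,0,0],[0,0,0,0,0,0],[0,0,0,0,0,0],[0,0,0,0,0,0],[0,0,0,0,0,0]],
], claw=-1)

```text
time: 19.48
tool_pos: [0.56, 0.2769, 0.0255]
tool_rot: [0.0, 0.699, 0.715, 0.001]
contact_force: [0.1, 0.3, 6.2]
gripper_width: 0.637
grasp_force: 64.5
```

Emit:
play_rows([
  [[0,0,-25,0,0,0],[0,0,-60,0,0,0],[0,0,-95,0,0,0],[0,0,-95,0,0,0],[0,0,-95,0,0,0]],
])

```text
time: 19.9
tool_pos: [0.5603, 0.2769, 0.1212]
tool_rot: [0.001, 0.699, 0.715, 0.002]
contact_force: [-0.2, 0.2, -4.9]
gripper_width: 0.631
grasp_force: 65.0
```

```bash
python3 - <<'E'
from h import *
got([.6025,-.008,.075],-12,0)
E
```

```text
row [-285.9, 35.3, 45.9, 0.2, -0.1, 13.4] t 19.9 tcp [0.5603 0.2769 0.1212] F [-0.2  0.2 -4.9]
```

Emit:
play_rows([
  [[-286,35,10,0,0,13],[-286,35,10,0,0,13],[-286,35,10,0,0,13],[-286,35,10,0,0,13],[-286,35,10,0,0,13],[-286,35,10,0,0,13],[-286,35,46,0,0,13],[-286,35,46,0,0,13],[-286,35,46,0,0,13],[-286,35,46,0,0,13],[-286,35,46,0,0,13]],
])

```text
time: 20.82
tool_pos: [0.5998, -0.0076, 0.0716]
tool_rot: [-0.001, 0.775, 0.632, -0.001]
contact_force: [-0.4, 0.0, -3.8]
gripper_width: 0.634
grasp_force: 64.7
```

```bash
python3 - <<'E'
from h import *
got([.6025,-.008,.020],-12,0)
E
```

```text
row [0.1, 2.9, 51.6, -0.2, 0.0, 0.4] t 20.82 tcp [ 0.5998 -0.0076  0.0716] F [-0.4  0.  -3.8]
```

Emit:
play_rows([
  [[0,3,25,0,0,0],[0,3,40,0,0,0],[0,3,47,0,0,0],[0,3,49,0,0,0],[0,3,50,0,0,0],[0,3,50,0,0,0]],
])

```text
time: 21.32
tool_pos: [0.6038, -0.0089, 0.0232]
tool_rot: [0.0, 0.775, 0.632, -0.0]
contact_force: [-0.5, 0.7, -2.6]
gripper_width: 0.634
grasp_force: 64.9
```

Emit:
play_rows([
  [[0,0,2,0,0,0],[0,-1,4,0,0,0],[0,-1,4,0,0,0],[0,-1,4,0,0,0]],
])

```text
time: 21.65
tool_pos: [0.6033, -0.0094, 0.0196]
tool_rot: [0.001, 0.775, 0.632, 0.0]
contact_force: [0.8, -0.1, 2.6]
gripper_width: 0.636
grasp_force: 65.0
```

Emit:
play_rows([
  [[0,0,0,0,0,0],[0,0,0,0,0,0],[0,0,0,0,0,0],[0,0,0,0,0,0],[0,0,0,0,0,0],[0,0,-15,0,0,0],[0,0,-50,0,0,0],[0,0,-90,0,0,0],[0,0,-100,0,0,0],[0,0,-100,0,0,0]],
], claw=1)

```text
time: 22.48
tool_pos: [0.6055, -0.0096, 0.1235]
tool_rot: [0.003, 0.775, 0.632, 0.002]
contact_force: [-0.2, 0.1, 0.0]
gripper_width: 0.999
grasp_force: 0.0
```

```bash
python3 - <<'E'
from h import *
got([.552,.338,.10],1.3,0)
E
```

```text
row [329.7, -122.7, 22.5, 0.4, 0.1, -12.9] t 22.48 tcp [ 0.6055 -0.0096  0.1235] F [-0.2  0.1  0. ]
```

Emit:
play_rows([
  [[330,-123,22,0,0,-13],[330,-123,22,0,0,-13],[330,-123,22,0,0,-13],[330,-123,22,0,0,-13],[330,-123,22,0,0,-13],[330,-123,22,0,0,-13],[330,-123,22,0,0,-13],[330,-123,22,0,0,-13],[330,-123,22,0,0,-13],[330,-123,22,0,0,-13],[330,-123,22,0,0,-13],[330,-123,22,0,0,-13]],
])

```text
time: 23.48
tool_pos: [0.5477, 0.3379, 0.0946]
tool_rot: [-0.001, 0.699, 0.715, -0.002]
contact_force: [-0.6, -0.2, 0.2]
gripper_width: 1.002
grasp_force: 0.0
```

```bash
python3 - <<'E'
from h import *
got([.552,.338,.016],1.3,0)
E
```

```text
row [0.2, 4.6, 78.5, -0.2, 0.1, 0.0] t 23.48 tcp [0.5477 0.3379 0.0946] F [-0.6 -0.2  0.2]
```

Emit:
play_rows([
  [[0,4,35,0,0,0],[0,4,60,0,0,0],[0,4,73,0,0,0],[0,4,78,0,0,0],[0,4,78,0,0,0]],
])

```text
time: 23.9
tool_pos: [0.5513, 0.3374, 0.0162]
tool_rot: [-0.001, 0.699, 0.715, -0.003]
contact_force: [-0.0, -0.3, 0.6]
gripper_width: 0.999
grasp_force: 0.0
```

Emit:
play_rows([
  [[0,0,0,0,0,0],[0,0,0,0,0,0],[0,0,0,0,0,0],[0,0,0,0,0,0],[0,0,0,0,0,0],[0,0,0,0,0,0],[0,0,0,0,0,0]],
], claw=-1)

```text
time: 24.48
tool_pos: [0.554, 0.3397, 0.0208]
tool_rot: [0.0, 0.699, 0.715, 0.001]
contact_force: [0.7, -0.3, 6.6]
gripper_width: 0.573
grasp_force: 62.3
```

Emit:
play_rows([
  [[0,0,-25,0,0,0],[0,0,-60,0,0,0],[0,0,-95,0,0,0],[0,0,-95,0,0,0],[0,0,-95,0,0,0]],
])

```text
time: 24.9
tool_pos: [0.5545, 0.3401, 0.1172]
tool_rot: [0.001, 0.699, 0.715, 0.003]
contact_force: [-0.1, -0.3, -0.8]
gripper_width: 0.568
grasp_force: 62.0
```

```bash
python3 - <<'E'
from h import *
got([.629,.127,.065],-12,0)
E
```

```text
row [-214.9, 69.2, 52.0, 0.2, -0.2, 13.4] t 24.9 tcp [0.5545 0.3401 0.1172] F [-0.1 -0.3 -0.8]
```

Emit:
play_rows([
  [[-213,69,10,0,0,13],[-213,69,10,0,0,13],[-213,69,10,0,0,13],[-213,69,10,0,0,13],[-213,69,10,0,0,13],[-213,69,50,0,0,13],[-213,69,52,0,0,13],[-213,69,52,0,0,13],[-213,69,52,0,0,13]],
])

```text
time: 25.65
tool_pos: [0.625, 0.1281, 0.0595]
tool_rot: [-0.002, 0.775, 0.632, -0.002]
contact_force: [0.3, 0.1, 0.6]
gripper_width: 0.568
grasp_force: 62.2
```

```bash
python3 - <<'E'
from h import *
got([.629,.1285,.0155],-12,0)
E
```

```text
row [1.3, 4.1, 44.0, -0.3, 0.1, 0.4] t 25.65 tcp [0.625  0.1281 0.0595] F [0.3 0.1 0.6]
```

Emit:
play_rows([
  [[1,3,20,0,0,0],[1,3,34,0,0,0],[1,3,40,0,0,0],[1,3,43,0,0,0],[1,3,44,0,0,0],[1,3,44,0,0,0]],
])

```text
time: 26.15
tool_pos: [0.6293, 0.1284, 0.0172]
tool_rot: [-0.0, 0.775, 0.632, -0.001]
contact_force: [0.7, -0.2, -0.3]
gripper_width: 0.574
grasp_force: 62.2
```

Emit:
play_rows([
  [[0,0,1,0,0,0],[0,0,2,0,0,0],[0,0,2,0,0,0],[0,0,2,0,0,0]],
])

```text
time: 26.48
tool_pos: [0.6295, 0.1279, 0.0153]
tool_rot: [-0.0, 0.775, 0.632, -0.001]
contact_force: [0.4, -0.6, -0.1]
gripper_width: 0.572
grasp_force: 62.2
```

Emit:
play_rows([
  [[0,0,0,0,0,0],[0,0,0,0,0,0],[0,0,0,0,0,0],[0,0,0,0,0,0],[0,0,0,0,0,0],[0,0,-15,0,0,0],[0,0,-50,0,0,0],[0,0,-90,0,0,0],[0,0,-120,0,0,0],[0,0,-120,0,0,0]],
], claw=1)

```text
time: 27.32
tool_pos: [0.6347, 0.1285, 0.1457]
tool_rot: [0.004, 0.775, 0.632, 0.006]
contact_force: [1.2, 0.8, 1.3]
gripper_width: 0.999
grasp_force: 0.0
```

Emit:
play_rows([
  [[250,-100,-80,0,0,0],[250,-100,-80,0,0,0],[250,-100,-80,0,0,0],[250,-100,-80,0,0,0],[250,-100,-80,0,0,0],[250,-100,-80,0,0,0],[250,-100,-80,0,0,0],[250,-100,-80,0,0,0],[250,-100,-80,0,0,0],[250,-100,-80,0,0,0]],
])

```text
time: 28.15
tool_pos: [0.5822, 0.3926, 0.215]
tool_rot: [-0.0, 0.775, 0.632, -0.001]
contact_force: [-0.2, 0.2, 0.4]
gripper_width: 1.003
grasp_force: 0.0
```

```bash
python3 - <<'E'
from h import *
im2,_=vision.grab_frame("top");cv2.imwrite("pics/t12.png",cv2.resize(im2[110:280,140:370],None,fx=3.4,fy=3.4,interpolation=cv2.INTER_CUBIC))
E
```

```text
(no output)
```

View pics/t12.png

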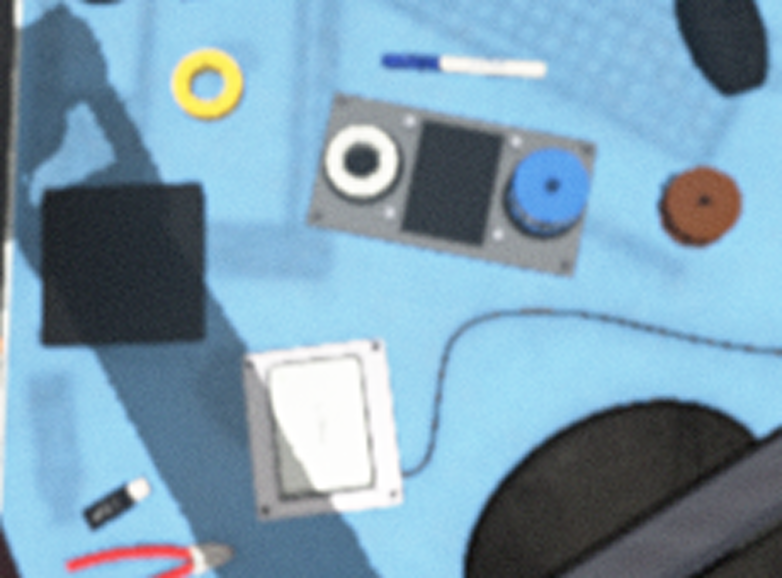

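The tape roll is at (361,160) against (361,161) at the start, and the reel at (549,185) against (547,187), so both are within about 2 mm. The box is centred on the field at (320,427), and the marker and USB stick haven't moved. Handing in.

```bash
python3 -c "
from h import *
print(order.job_done())"
```

```text
the job is handed in; nothing more can be done
None
```

The job is handed in; no verdict came back, but by the last picture the box lies square on the test plate's field, the reel and tape roll are within about 2 mm of their starting spots, and the marker and USB stick have not moved.

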